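Find the hidden catch and open the cash drawer

TASK

The shop's grey cash drawer is shut, its release catch hidden somewhere under the ribbed black trim in the top of its housing. Slide a closed gripper along the trim with light, steady pressure until it drops where a short piece gives way, press that piece down until the catch trips and the drawer springs open a little, then pull the drawer gently all the way out to its stop and leave it open. Never force anything (a firm fingertip's push is plenty, 40 N is far too much) and leave the other goods on the counter where they are.

Things in the scene. Friction and masses are not known exactly. Their poses are not given: they have to be found in the camera images.
- till: housing of the cash drawer, mid-grey steel, 260 deep (x) x 440 wide (y) x 118 mm high, fixed to the counter. Origin: centre of its underside on the counter; own x points to its rear (away from the robot), y along its width, z up. Drawer front on its -x face.
- trim_mid (a point): centre of the exposed top of the black ribbed rubber trim, 110 mm above the counter; axes as till. Exposed trim: 180 mm along y, 64 mm along x. A 10 mm sill on its -x side is level with it; the housing behind it and at both ends stands 8 mm higher. The whole trim gives on springs: from about 2 N, 1.5 N more per mm, hard stop after 3 mm.
- trim_left (a point): left (+y) end of the exposed trim, on its top. Somewhere in the trim one piece, 50 mm along y and the full 64 mm wide, looking just like the rest, sinks softly (under 1 N to start, under 3 N at 9 mm): a closed gripper wholly over it drops in between the ends of the neighbouring trim. The piece's centre is within 60 mm of trim_mid along y; it is not measured.
- trim_right (a point): right (-y) end of the exposed trim, on its top. The catch lies under the soft piece, which meets it after sinking about 9 mm: then about 3 N more at first, rising 1 N per mm. The drawer is released with the piece 12 to 14 mm down, at about 7 to 10 N (the force then drops); hard stop at 17 mm. The trim ends beside the sunken piece are rigid sideways: stand clear of them while pressing.
- catch (a joint): travel of the hidden catch in m: 0 at rest, 0.008 fully pressed; the drawer is released at about 0.003 to 0.004. It springs back by itself when let go; the drawer stays open.
- drawer (a joint): opening of the drawer in m: 0 shut, slides to the housing's -x; on release a spring throws it to about 0.06; its stop is at 0.12. Beyond 0.06 it moves with about 2 N of friction and stays where it is left. While latched it must not be pulled.
- drawer_lip (a point): on the drawer: middle of the top edge of the inner (+x) face of its dark steel front, 91 mm above the counter; moves with the drawer; axes as till. The front is 8 mm thick, 82 mm high, 436 mm wide. Behind it the drawer is open from above for 60 mm (its floor 78 mm below this point, coins on it under 12 mm high); sprung open, the gap to the housing is about 60 mm.
- tape_yellow: roll of yellow tape, 96 mm across, 48 mm high, loose on the rear of the housing's top; origin at the centre of its underside. Leave alone.
- tape_white: roll of white tape, 104 mm across, 50 mm high, loose on the counter to the left; origin under its centre. Leave alone.
- tape_grey: roll of grey tape, 100 mm across, 48 mm high, loose on the counter to the left; origin under its centre. Leave alone.
- spray_can: spray can, 66 mm across, 190 mm high, on the counter to the right; origin under its centre. Leave alone.
- orange_bin: orange open bin, 160 x 110 x 75 mm, on the counter to the right; origin under its centre. Leave alone.
- screwdriver: screwdriver lying on the counter to the left, near the robot; about 200 mm long along its x. Leave alone.
- carton: small cardboard box, 120 x 90 x 70 mm, on the counter to the left; origin under its centre. Leave alone.

How it is judged:
By the outcome, as a careful person would: the job done as asked, in the order asked, and still so for the second after the job is handed in, with the robot touching nothing.
It also fails if it takes over 72 s, if anything falls off the work surface, if the arm or the gripper's body presses on something with over 40 N, if the wrist force passes 120 N, or if a joint passes its speed limit or range.

ROBOT

A 6-joint arm with a two-finger parallel gripper is mounted at the origin on the work surface. World frame = base frame: x ahead of the robot, y to its left, z up, the work surface at z = 0. Lengths are in m, angles in rad, forces in N, time in s.
With the tool pointing down it reaches from about 0.375 to 0.9 m from the base axis. Payload 3.1 kg.
Tool frame: the origin (TCP) lies at the very end of the fingers, on their centre line; the grasp point (between the pads) lies 19 mm behind it (tcp_to_grasp is the distance from the TCP to the grasp point, in m); z points along the fingers, y is the direction in which the jaws open and shut (so a half turn about z gives the same grasp; the last joint's range is limited). The gripper opens to 85 mm and grips with 20 to 120 N. Pads are 22 mm wide; open, the fingers measure 114 mm over their backs; the gripper's body (76 mm by 85 mm) begins 54 mm behind the grasp point. The pads swing forward as they close: fully open they stand 13 mm farther back than shut.
Start: joints at [-1.3, 0.527, 1.433, -0, 1.181, -0.178], TCP at [0.271, -0.563, 0.231] pointing down, gripper open.
Joint ranges: [-3.08, 3.08], [-0.75, 2.2], [0.22, 2.44], [-1.43, 4.57], [0, 2.65], [-2.85, 2.85]. Speed limits (rad/s): [2.79, 2.79, 3.14, 3.14, 3.14, 3.14].

INTERFACE

Orientations are given as a unit quaternion [x, y, z, w].
In Python, from station import sense, snapshot, camera_info, sign_off, tcp_to_grasp gives the robot as it stands.
- The arm moves only by the shell command python3 -m inch 'ROWS' [FORCE]. ROWS is JSON, a list of rows, each a list of 3 entries, a list of its own where there are three numbers: the closure, from -1 (fully open) to 1 (shut), so that 0 is half open, then the shift along the tool's x, y, z normalised to -1 to 1, where 1 is 10 cm, then the turn, a rotation vector about the tool's x, y, z normalised to -1 to 1, where 1 is 360 degrees. In form: [[jaw, [dx, dy, dz], [ax, ay, az]], ...]. A call has 1 to 20 rows; each row is the pose to reach, as a shift and turn from the pose commanded when the call began, along the tool's axes at that moment, turning the shorter way round; what a row does not reach only later rows make up. A row lasts 1/10 s, in which the tool goes at most 50 mm and 8.59 degrees, less where a joint would pass 70% of its speed; a pose out of reach is approached as far as the arm can. A call with a number of a shift or a turn outside -1 to 1 is refused whole. A call with a gripper value outside its range is refused whole. The fingers move at their own pace and stop on an object; FORCE is the grip in N (left out, the last holds). Time passes only in rows, so rows that repeat a pose let the fingers close. It gives the time, the measured TCP pose, the force and the opening at its end, in the units of the state.
- sense(): the state, without advancing time (a new reading comes with each control period).
- snapshot(name): name is "side" or "top"; returns (picture, depth): 420x560x3 uint8, blue, green, red; 420x560 float32, m along the optical axis (not along the pixel's ray), 0 where there is no reading.
- camera_info(name): a dict with "K" (3x3 intrinsics, pixels), "dist" ([k1, k2, p1, p2, k3] as OpenCV has them; the pictures are not rectified), "origin" and "orientation" of the camera in the world. Camera axes: x right, y down, z forward; pixel columns grow to the right and rows downward; lengths in m; the calibration is good to about 2 mm. A picture is of the moment at which its call begins. camera_info takes no time and is no camera call.
- sign_off(): hands the job in, once; it reports no verdict.
The state is a dict: "t": time; "q": joint angles; "qd": joint speeds; "tau": joint torques, N m; "tcp_pos": TCP position; "tool_rot": TCP orientation; "force": force on the tool from outside, world axes, zero at the start; "ft_torque": the same for the moment, N m; "finger_gap": opening from 0.0 (shut) to 1.0 (fully open).
Only numpy, scipy, OpenCV 4.12 (cv2) and the standard library are available. Lean on these libraries where they do the work, as an engineer would, in place of code of your own. Each camera call takes 0.05 s, during which the arm holds its last target.

## Working session

There is one attempt and no reset: what is moved stays moved. The work goes in short steps, Python scripts to look and compute and a shell command to move; the robot and the scene stay as the last step left them, time stands still between calls to the robot, and variables do not carry over. Pictures are saved under pics/ and viewed, and the job is handed in when it is done.

```bash
ls; mkdir -p pics
python3 - <<'E'
from station import *
import cv2,numpy as np
s=sense(); print(s['t'],s['tcp_pos'],s['tool_rot'],s['force'],s['finger_gap'],tcp_to_grasp)
for n in('top','side'):
    p,d=snapshot(n); cv2.imwrite(f'pics/{n}0.png',p); np.save(f'pics/{n}0.npy',d); print(n,camera_info(n))
E
```

```text
pics
0.0 [ 0.27101482 -0.56240425  0.23031542] [ 9.74924946e-01  2.22531257e-01 -5.42192324e-05 -1.08944592e-03] [ 0.15424143 -0.09529621 -0.0702792 ] 1.0050585748389516 0.0187
top {'K': array([[483.0776894 ,   0.        , 280.11455967],
       [  0.        , 483.0776894 , 207.31025006],
       [  0.        ,   0.        ,   1.        ]]), 'dist': array([0.05739478, 0.        , 0.        , 0.        , 0.        ]), 'origin': array([ 0.36203433, -0.0306062 ,  1.59789765]), 'orientation': array([ 0.70985747, -0.70032001,  0.04989577, -0.05625544])}
side {'K': array([[475.70064072,   0.        , 286.48704548],
       [  0.        , 475.70064072, 208.69647184],
       [  0.        ,   0.        ,   1.        ]]), 'dist': array([-0.06616514,  0.        ,  0.        ,  0.        ,  0.        ]), 'origin': array([0.26383952, 0.75981666, 0.98080261]), 'orientation': array([-0.17950444,  0.90846458, -0.37129038,  0.06792436])}
```

View pics/top0.png

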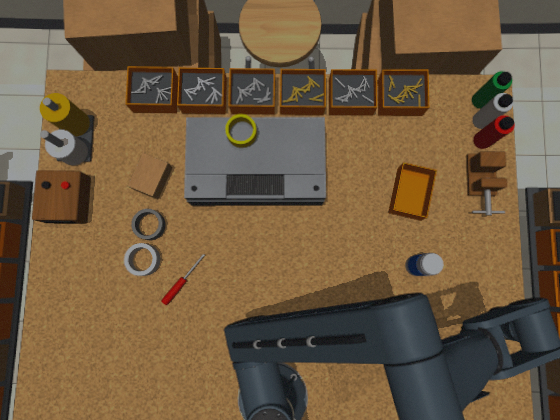

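View pics/side0.png

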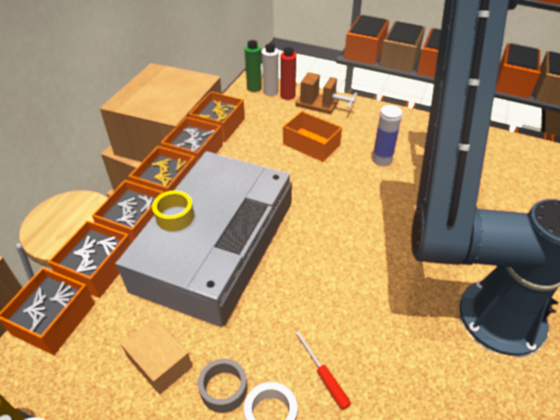

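The top view shows the till at about px (186–326, 117–203) and the trim at (227–284, 175–195). In the side view the trim is near (243, 226).

```bash
cat > h.py <<'E'
import numpy as np,cv2
from scipy.spatial.transform import Rotation as R
from station import *
def cast(n,uv,z):
    c=camera_info(n);uv=np.asarray(uv,float).reshape(-1,1,2)
    p=cv2.undistortPoints(uv,c['K'],c['dist']).reshape(-1,2)
    r=np.c_[p,np.ones(len(p))]@R.from_quat(c['orientation']).as_matrix().T
    o=c['origin'];return o+r*((z-o[2])/r[:,2])[:,None]
E
python3 - <<'E'
from h import *
for n,(x0,y0,x1,y1) in dict(top=(215,165,295,205),side=(205,190,280,262)).items():
    im=cv2.imread(f'pics/{n}0.png');g=im.max(2)
    m=np.zeros_like(g);m[y0:y1,x0:x1]=(g[y0:y1,x0:x1]<70)
    m=cv2.morphologyEx(m,cv2.MORPH_CLOSE,np.ones((5,5)));m=cv2.morphologyEx(m,cv2.MORPH_OPEN,np.ones((5,5)))
    k,l,st,c=cv2.connectedComponentsWithStats(m)
    for i in range(1,k):
        if st[i,4]<200: continue
        pts=np.argwhere(l==i)[:,::-1]
        w=cast(n,pts,.11)[:,:2]
        r=cv2.minAreaRect(w.astype(np.float32));print(n,st[i],c[i],r);print(cv2.boxPoints(r))
    cv2.imwrite(f'pics/{n}_crop.png',cv2.resize(np.hstack([im[y0-40:y1+20,x0-50:x1+50],cv2.merge([m*255]*3)[y0-40:y1+20,x0-50:x1+50]]),None,fx=2.2,fy=2.2,interpolation=0))
E
```

```text
top [ 215  174   80   31 1942] [254.64675592 190.00566426] ((0.6444284915924072, 0.06523610651493073), (0.09562275558710098, 0.24682624638080597), 0.7395100593566895)
[[ 0.5950283   0.18802188]
 [ 0.5982139  -0.05878382]
 [ 0.6938287  -0.05754967]
 [ 0.6906431   0.18925604]]
side [251 236  17  26 211] [259.50236967 249.06161137] ((0.5846220254898071, 0.1140541285276413), (0.01956418715417385, 0.08431300520896912), 0.5585998892784119)
[[0.5744294  0.15611327]
 [0.57525134 0.07180426]
 [0.59481466 0.07199499]
 [0.5939927  0.156304  ]]
```

View pics/top_crop.png

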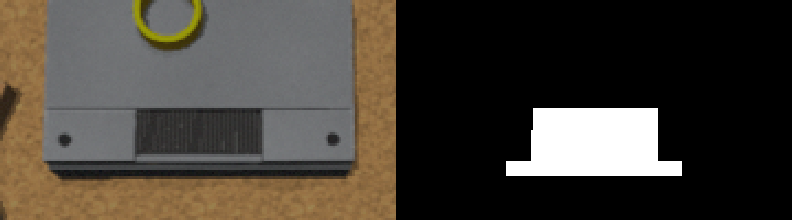

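View pics/side_crop.png

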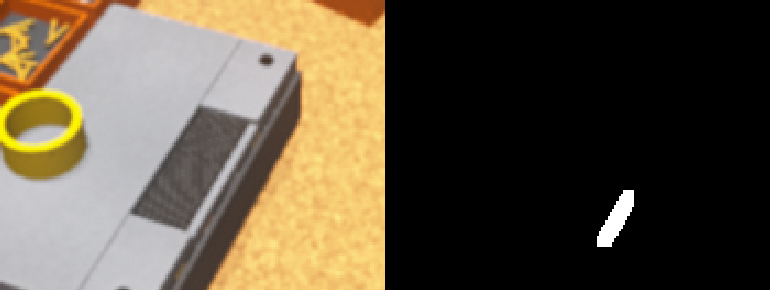

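Run:
```python
from h import *
for n,(x0,y0,x1,y1),T in (('top',(215,165,295,195),70),('side',(205,190,263,262),115)):
    im=cv2.imread(f'pics/{n}0.png');g=im.max(2)
    m=np.zeros_like(g);m[y0:y1,x0:x1]=(g[y0:y1,x0:x1]<T)
    m=cv2.morphologyEx(m,cv2.MORPH_CLOSE,np.ones((5,5)));m=cv2.morphologyEx(m,cv2.MORPH_OPEN,np.ones((5,5)))
    k,l,st,c=cv2.connectedComponentsWithStats(m)
    i=1+np.argmax(st[1:,4])
    cs=max(cv2.findContours((l==i).astype(np.uint8),0,2)[0],key=cv2.contourArea).reshape(-1,2)
    w=cast(n,cs,.11)[:,:2]; r=cv2.minAreaRect(w.astype(np.float32));print(n,st[i],r);print(cv2.boxPoints(r))
    cv2.drawContours(im,[cs],-1,(0,0,255),1)
    cv2.imwrite(f'pics/{n}_cropb.png',cv2.resize(im[y0-40:y1+20,x0-50:x1+50],None,fx=4,fy=4,interpolation=0))
# housing top outline, depth
c=camera_info('top');d=np.load('pics/top0.npy')
v,u=np.mgrid[0:420,0:560]
p=cv2.undistortPoints(np.c_[u.ravel(),v.ravel()].astype(float).reshape(-1,1,2),c['K'],c['dist']).reshape(-1,2)
P=(np.c_[p,np.ones(len(p))]*d.reshape(-1,1))@R.from_quat(c['orientation']).as_matrix().T+c['origin']
P=P.reshape(420,560,3)
m=(abs(P[...,2]-.116)<.010);m[:110]=0;m[210:]=0;m[:,:175]=0;m[:,335:]=0
k,l,st,_=cv2.connectedComponentsWithStats(m.astype(np.uint8));i=1+np.argmax(st[1:,4]);print(st[i])
w=cast('top',np.argwhere(l==i)[:,::-1],.118)[:,:2];r=cv2.minAreaRect(w.astype(np.float32));print(r,cv2.boxPoints(r))
for (uu,vv) in((255,185),(205,185),(305,185),(255,160),(240,185),(270,185)):print(uu,vv,P[vv,uu])
```

```text
top [ 226  174   58   21 1208] ((0.6602525115013123, 0.06583854556083679), (0.06393356621265411, 0.17890259623527527), 0.7371432185173035)
[[ 0.6271376   0.15487118]
 [ 0.6294392  -0.02401661]
 [ 0.6933674  -0.02319409]
 [ 0.69106585  0.15569371]]
side [ 217  199   46   63 1965] ((0.6564137935638428, 0.07463100552558899), (0.10796603560447693, 0.20553451776504517), 24.165164947509766)
[[ 0.56509167  0.14629374]
 [ 0.649231   -0.04122962]
 [ 0.7477359   0.00296827]
 [ 0.6635966   0.19049163]]
[  184   117   142    82 10293]
((0.7448826432228088, 0.06620313227176666), (0.2613740563392639, 0.44199317693710327), 0.7380509376525879) [[ 0.61135983  0.285498  ]
 [ 0.61705315 -0.1564585 ]
 [ 0.87840545 -0.15309173]
 [ 0.87271214  0.28886476]]
255 185 [0.65619653 0.06395504 0.11401352]
205 185 [0.65322335 0.21951848 0.11871109]
305 185 [ 0.65734577 -0.09226283  0.11808495]
255 160 [0.73480692 0.06526237 0.12044297]
240 185 [0.65598856 0.11108353 0.11200258]
270 185 [0.65710483 0.01706571 0.1124513 ]
```

View pics/side_cropb.png

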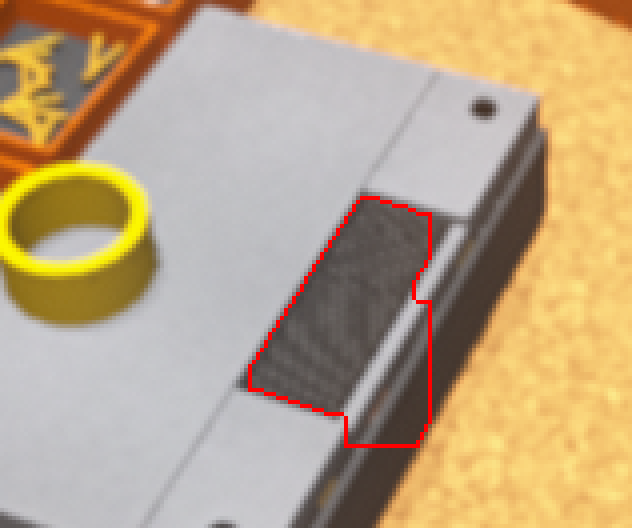

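View pics/top_cropb.png

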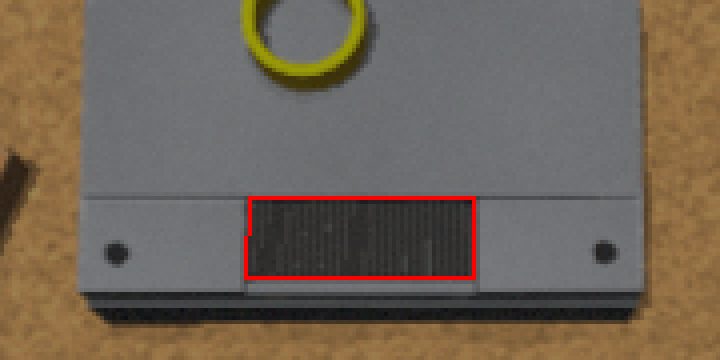

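Run:
```python
from h import *
print('side corners rearL,rearR,frontL',cast('side',[(217,247),(245.5,199),(241.2,254.2)],.11).round(4))
print('can cap',cast('top',[(432,264)],.19).round(3),'bin',cast('top',[(412,190)],.075).round(3), 'tape', cast('top',[(241,130)],.166).round(3))
m=R.from_quat(sense()['tool_rot']).as_matrix();print(m.round(4))
a=np.radians(.74);D=np.array([[-np.sin(a),np.cos(a),0],[np.cos(a),np.sin(a),0],[0,0,-1]]).T
print('turn/360',R.from_matrix(m.T@D).as_rotvec(degrees=True)/360, np.linalg.det(D))
```

```text
side corners rearL,rearR,frontL [[ 0.6807  0.1493  0.11  ]
 [ 0.6885 -0.0236  0.11  ]
 [ 0.6182  0.1468  0.11  ]]
can cap [[ 0.416 -0.455  0.19 ]] bin [[ 0.654 -0.434  0.075]] tape [[0.817 0.107 0.166]]
[[ 9.010e-01  4.339e-01 -5.000e-04]
 [ 4.339e-01 -9.010e-01  1.900e-03]
 [ 4.000e-04 -2.000e-03 -1.000e+00]]
turn/360 [-0.00024889 -0.00022984 -0.18063169] 1.0000000000000002
```

```bash
python3 -m inch '[[1,[0,0,-0.4],[0,0,-0.02]],[1,[0,0,-0.7],[0,0,-0.04]],[1,[0,0,-0.7],[0,0,-0.06]],[1,[0,0,-0.7],[0,0,-0.08]],[1,[0,0,-0.7],[0,0,-0.1]],[1,[0,0,-0.7],[0,0,-0.12]],[1,[0,0,-0.7],[0,0,-0.14]],[1,[0,0,-0.7],[0,0,-0.16]],[1,[0,0,-0.7],[0,0,-0.1806]],[1,[0,0,-0.7],[0,0,-0.1806]],[1,[0,0,-0.7],[0,0,-0.1806]]]' 40
python3 -c "
from h import *
s=sense();print(s['tcp_pos'],R.from_quat(s['tool_rot']).as_matrix().round(4),s['finger_gap'],s['force'])"
```

```text
t: 1.2
tcp_pos: [0.2711, -0.5628, 0.3009]
tool_rot: [0.704, 0.711, 0.0, -0.0]
force: [-0.6, 0.3, 0.9]
finger_gap: 0.0
[ 0.27113731 -0.56282765  0.30092923] [[-1.010e-02  9.999e-01 -2.000e-04]
 [ 9.999e-01  1.010e-02  8.000e-04]
 [ 8.000e-04 -2.000e-04 -1.000e+00]] 0.0003131470450841883 [-0.61517424  0.34560755  0.88729975]
```

```bash
for i in 1; do
python3 -m inch '[[1,[0.4,0.22,0],[0,0,0]],[1,[0.8,0.44,0],[0,0,0]],[1,[1,0.55,0],[0,0,0]]]'
python3 -m inch '[[1,[0.4,0.22,0],[0,0,0]],[1,[0.8,0.44,0],[0,0,0]],[1,[1,0.55,0],[0,0,0]]]'
python3 -m inch '[[1,[0.4,0.22,0],[0,0,0]],[1,[0.8,0.44,0],[0,0,0]],[1,[1,0.55,0],[0,0,0]]]'
python3 -m inch '[[1,[0.4,0.22,0],[0,0,0]],[1,[0.8,0.44,0],[0,0,0]],[1,[1,0.55,0],[0,0,0]]]'
python3 -m inch '[[1,[0.4,0.22,0],[0,0,0]],[1,[0.8,0.44,0],[0,0,0]],[1,[1,0.55,0],[0,0,0]]]'
python3 -m inch '[[1,[0.4,0.22,0],[0,0,0]],[1,[0.8,0.44,0],[0,0,0]],[1,[1,0.55,0],[0,0,0]]]'
python3 -m inch '[[1,[0.4,0.22,0],[0,0,0]],[1,[0.8,0.44,0],[0,0,0]],[1,[0.98,0.58,0],[0,0,0]],[1,[0.98,0.58,0],[0,0,0]],[1,[0.98,0.58,0],[0,0,0]]]'
done
python3 -c "
from h import *
s=sense();print(s['tcp_pos'],R.from_quat(s['tool_rot']).as_matrix().round(4),s['finger_gap'],s['force'])"
```

```text
t: 1.5
tcp_pos: [0.3258, -0.459, 0.301]
tool_rot: [0.703, 0.711, 0.001, -0.001]
force: [-0.3, 0.4, 0.1]
finger_gap: -0.002
t: 1.8
tcp_pos: [0.3795, -0.3581, 0.3012]
tool_rot: [0.703, 0.712, 0.001, -0.001]
force: [-0.4, 0.0, 0.0]
finger_gap: 0.004
t: 2.1
tcp_pos: [0.4331, -0.2577, 0.3013]
tool_rot: [0.703, 0.712, 0.001, -0.001]
force: [-0.3, -0.1, 0.2]
finger_gap: -0.001
t: 2.4
tcp_pos: [0.4869, -0.1572, 0.3014]
tool_rot: [0.703, 0.712, 0.001, -0.0]
force: [-0.8, -0.4, -0.1]
finger_gap: -0.001
t: 2.7
tcp_pos: [0.5408, -0.0565, 0.3013]
tool_rot: [0.703, 0.712, 0.001, -0.0]
force: [-0.0, -0.5, 0.3]
finger_gap: -0.002
t: 3.0
tcp_pos: [0.5947, 0.0443, 0.3012]
tool_rot: [0.703, 0.712, 0.001, -0.0]
force: [0.7, -0.2, 0.4]
finger_gap: 0.003
t: 3.5
tcp_pos: [0.6498, 0.1399, 0.3007]
tool_rot: [0.703, 0.711, -0.001, -0.0]
force: [-0.1, -0.3, 0.4]
finger_gap: 0.002
[0.64979851 0.13986367 0.30067777] [[-1.240e-02  9.999e-01 -1.500e-03]
 [ 9.999e-01  1.240e-02 -7.000e-04]
 [-7.000e-04 -1.500e-03 -1.000e+00]] 0.0021203556987073164 [-0.14449775 -0.31303094  0.40715123]
```

```bash
python3 -m inch '[[1,[-0.04,0.09,0.3],[0,0,0]],[1,[-0.04,0.09,0.6],[0,0,0]],[1,[-0.04,0.09,0.9],[0,0,0]],[1,[-0.04,0.09,1],[0,0,0]]]'
python3 -m inch '[[1,[0,0,0.3],[0,0,0]],[1,[0,0,0.6],[0,0,0]],[1,[0,0,0.7],[0,0,0]],[1,[0,0,0.7],[0,0,0]],[1,[0,0,0.7],[0,0,0]]]'
python3 - <<'E'
from h import *
for n in('side','top'):
    p,d=snapshot(n);x0,y0=(150,120) if n=='side' else (170,90)
    cv2.imwrite(f'pics/{n}1.png',cv2.resize(p[y0:y0+150,x0:x0+200],None,fx=4,fy=4))
print(sense())
E
```

```text
t: 3.9
tcp_pos: [0.6564, 0.1341, 0.1979]
tool_rot: [0.704, 0.711, -0.003, -0.002]
force: [-0.4, 0.1, -0.4]
finger_gap: -0.002
t: 4.4
tcp_pos: [0.6604, 0.1356, 0.133]
tool_rot: [0.703, 0.711, 0.001, 0.001]
force: [-0.6, 0.1, -0.6]
finger_gap: 0.003
{'t': 4.5, 'q': array([ 3.74604012e-02,  7.02633151e-01,  1.38473373e+00, -1.57731294e-05,
        1.05021850e+00,  2.50010342e-02]), 'qd': array([ 0.00329635, -0.00036105,  0.00484871, -0.00113833, -0.00240441,
        0.00117615]), 'tau': array([-7.94443279e-02, -4.91804802e+01, -1.56572467e+01, -3.91888025e-03,
        5.19104666e-03,  5.33278780e-04]), 'tcp_pos': array([0.66078416, 0.13583869, 0.13355752]), 'tool_rot': array([0.70268385, 0.7114994 , 0.00145564, 0.00137684]), 'force': array([-0.61453438,  0.33495375,  0.37543654]), 'ft_torque': array([ 0.04007215, -0.03014999, -0.07081624]), 'finger_gap': 0.0023841827134625337}
```

View pics/side1.png

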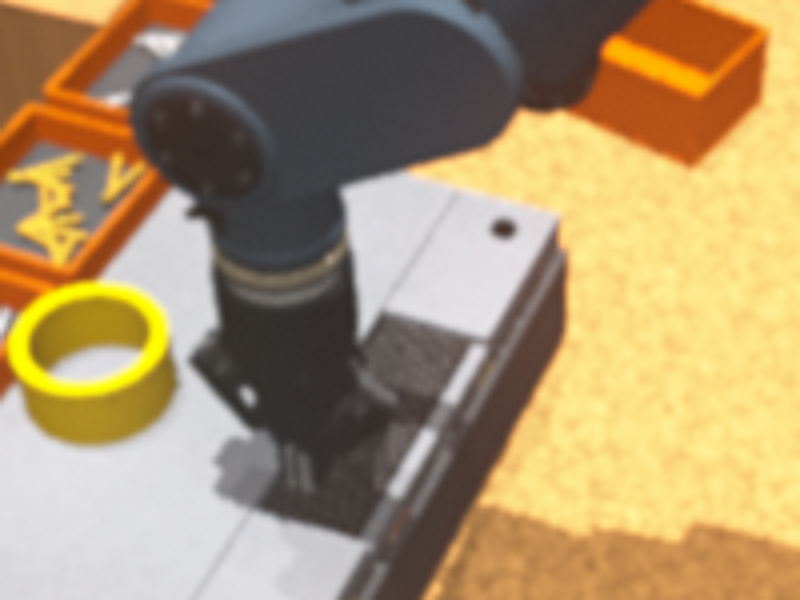

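View pics/top1.png

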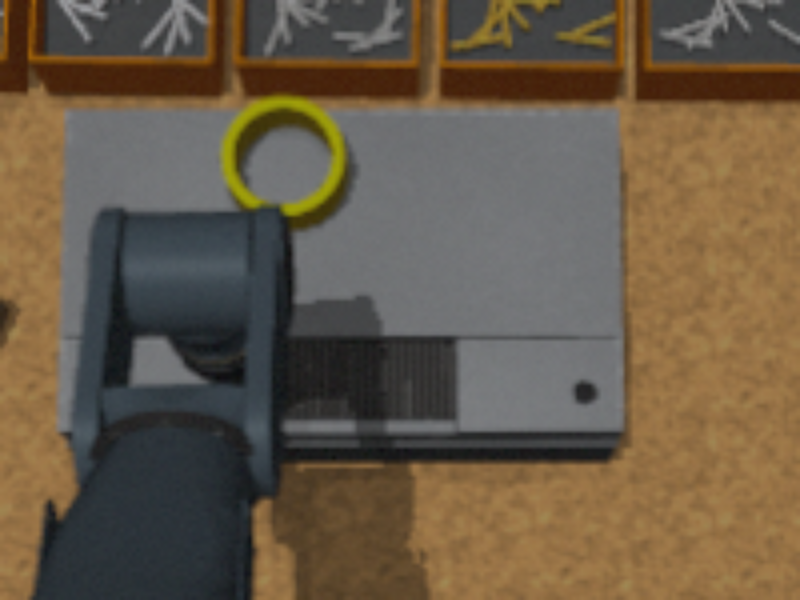

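The tool is over the left end of the trim, side view crop at about (310, 480), and clear of the yellow roll. Next I'll come down gently to touch it.

```bash
python3 -m inch '[[1,[0,0,0.1],[0,0,0]],[1,[0,0,0.18],[0,0,0]],[1,[0,0,0.18],[0,0,0]],[1,[0,0,0.18],[0,0,0]]]' | grep -E "pos|force"
python3 -m inch '[[1,[0,0,0.01],[0,0,0]],[1,[0,0,0.02],[0,0,0]],[1,[0,0,0.03],[0,0,0]],[1,[0,0,0.04],[0,0,0]],[1,[0,0,0.04],[0,0,0]]]'| grep -E "pos|force"
python3 -m inch '[[1,[0,0,0.01],[0,0,0]],[1,[0,0,0.01],[0,0,0]]]'| grep -E "pos|force"
```

```text
tcp_pos: [0.6589, 0.136, 0.1127]
force: [0.2, 0.3, -0.2]
tcp_pos: [0.6594, 0.136, 0.1095]
force: [0.7, 0.1, 2.4]
tcp_pos: [0.6594, 0.136, 0.1086]
force: [-1.1, 0.7, 3.0]
```

```bash
python3 -m inch '[[1,[-0.015,0,0.003],[0,0,0]],[1,[-0.03,0,0.003],[0,0,0]],[1,[-0.03,0,0.003],[0,0,0]]]'| grep -E "pos|force"
python3 -m inch '[[1,[-0.015,0,0],[0,0,0]],[1,[-0.03,0,0],[0,0,0]],[1,[-0.03,0,0],[0,0,0]]]'| grep -E "pos|force"
python3 -m inch '[[1,[-0.015,0,0],[0,0,0]],[1,[-0.03,0,0],[0,0,0]],[1,[-0.03,0,0],[0,0,0]]]'| grep -E "pos|force"
```

```text
tcp_pos: [0.6597, 0.1331, 0.1083]
force: [0.5, 2.3, 3.0]
tcp_pos: [0.6597, 0.1297, 0.1082]
force: [0.8, 2.9, 3.5]
tcp_pos: [0.6595, 0.1266, 0.1081]
force: [-0.1, 1.8, 2.9]
```

```bash
python3 -m inch '[[1,[-0.015,0,0],[0,0,0]],[1,[-0.03,0,0],[0,0,0]],[1,[-0.03,0,0],[0,0,0]]]'| grep -E "pos|force"
python3 -m inch '[[1,[-0.015,0,0],[0,0,0]],[1,[-0.03,0,0],[0,0,0]],[1,[-0.03,0,0],[0,0,0]]]'| grep -E "pos|force"
python3 -m inch '[[1,[-0.015,0,0],[0,0,0]],[1,[-0.03,0,0],[0,0,0]],[1,[-0.03,0,0],[0,0,0]]]'| grep -E "pos|force"
python3 -m inch '[[1,[-0.015,0,0],[0,0,0]],[1,[-0.03,0,0],[0,0,0]],[1,[-0.03,0,0],[0,0,0]]]'| grep -E "pos|force"
```

```text
tcp_pos: [0.6594, 0.1237, 0.108]
force: [0.5, 1.7, 3.7]
tcp_pos: [0.6594, 0.1207, 0.108]
force: [-0.9, 2.3, 3.7]
tcp_pos: [0.6595, 0.1177, 0.108]
force: [-0.5, 2.1, 4.2]
tcp_pos: [0.6596, 0.1147, 0.108]
force: [0.2, 2.9, 3.9]
```

```bash
python3 -m inch '[[1,[-0.015,0,0],[0,0,0]],[1,[-0.03,0,0],[0,0,0]],[1,[-0.03,0,0],[0,0,0]]]'| grep -E "pos|force"
python3 -m inch '[[1,[-0.015,0,0],[0,0,0]],[1,[-0.03,0,0],[0,0,0]],[1,[-0.03,0,0],[0,0,0]]]'| grep -E "pos|force"
python3 -m inch '[[1,[-0.015,0,0],[0,0,0]],[1,[-0.03,0,0],[0,0,0]],[1,[-0.03,0,0],[0,0,0]]]'| grep -E "pos|force"
python3 -m inch '[[1,[-0.015,0,0],[0,0,0]],[1,[-0.03,0,0],[0,0,0]],[1,[-0.03,0,0],[0,0,0]]]'| grep -E "pos|force"
python3 -m inch '[[1,[-0.015,0,0],[0,0,0]],[1,[-0.03,0,0],[0,0,0]],[1,[-0.03,0,0],[0,0,0]]]'| grep -E "pos|force"
```

```text
tcp_pos: [0.6596, 0.1117, 0.108]
force: [0.8, 2.0, 4.1]
tcp_pos: [0.6597, 0.1086, 0.108]
force: [0.4, 2.1, 3.0]
tcp_pos: [0.6597, 0.1057, 0.108]
force: [-0.1, 2.8, 3.6]
tcp_pos: [0.6598, 0.1026, 0.108]
force: [0.3, 3.2, 3.7]
tcp_pos: [0.6598, 0.0996, 0.108]
force: [0.1, 3.5, 4.4]
```

```bash
python3 -m inch '[[1,[-0.015,0,0],[0,0,0]],[1,[-0.03,0,0],[0,0,0]],[1,[-0.03,0,0],[0,0,0]]]'| grep -E "pos|force"
python3 -m inch '[[1,[-0.015,0,0],[0,0,0]],[1,[-0.03,0,0],[0,0,0]],[1,[-0.03,0,0],[0,0,0]]]'| grep -E "pos|force"
python3 -m inch '[[1,[-0.015,0,0],[0,0,0]],[1,[-0.03,0,0],[0,0,0]],[1,[-0.03,0,0],[0,0,0]]]'| grep -E "pos|force"
python3 -m inch '[[1,[-0.015,0,0],[0,0,0]],[1,[-0.03,0,0],[0,0,0]],[1,[-0.03,0,0],[0,0,0]]]'| grep -E "pos|force"
python3 -m inch '[[1,[-0.015,0,0],[0,0,0]],[1,[-0.03,0,0],[0,0,0]],[1,[-0.03,0,0],[0,0,0]]]'| grep -E "pos|force"
```

```text
tcp_pos: [0.6598, 0.0967, 0.108]
force: [-0.3, 2.6, 4.6]
tcp_pos: [0.6599, 0.0936, 0.108]
force: [-0.1, 3.0, 4.4]
tcp_pos: [0.6599, 0.0906, 0.108]
force: [-0.2, 3.1, 3.7]
tcp_pos: [0.6599, 0.0877, 0.108]
force: [-0.4, 2.8, 4.2]
tcp_pos: [0.66, 0.0846, 0.108]
force: [-1.3, 2.9, 4.1]
```

```bash
python3 -m inch '[[1,[-0.015,0,0],[0,0,0]],[1,[-0.03,0,0],[0,0,0]],[1,[-0.03,0,0],[0,0,0]]]'| grep -E "pos|force"
python3 -m inch '[[1,[-0.015,0,0],[0,0,0]],[1,[-0.03,0,0],[0,0,0]],[1,[-0.03,0,0],[0,0,0]]]'| grep -E "pos|force"
python3 -m inch '[[1,[-0.015,0,0],[0,0,0]],[1,[-0.03,0,0],[0,0,0]],[1,[-0.03,0,0],[0,0,0]]]'| grep -E "pos|force"
python3 -m inch '[[1,[-0.015,0,0],[0,0,0]],[1,[-0.03,0,0],[0,0,0]],[1,[-0.03,0,0],[0,0,0]]]'| grep -E "pos|force"
python3 -m inch '[[1,[-0.015,0,0],[0,0,0]],[1,[-0.03,0,0],[0,0,0]],[1,[-0.03,0,0],[0,0,0]]]'| grep -E "pos|force"
```

```text
tcp_pos: [0.66, 0.0816, 0.108]
force: [0.1, 3.1, 4.5]
tcp_pos: [0.6601, 0.0786, 0.108]
force: [-0.2, 2.5, 4.2]
tcp_pos: [0.6601, 0.0756, 0.108]
force: [0.5, 2.8, 3.9]
tcp_pos: [0.6601, 0.0726, 0.108]
force: [0.2, 2.3, 5.1]
tcp_pos: [0.6602, 0.0696, 0.108]
force: [0.2, 3.3, 4.6]
```

```bash
python3 -m inch '[[1,[-0.015,0,0],[0,0,0]],[1,[-0.03,0,0],[0,0,0]],[1,[-0.03,0,0],[0,0,0]]]'| grep -E "pos|force"
python3 -m inch '[[1,[-0.015,0,0],[0,0,0]],[1,[-0.03,0,0],[0,0,0]],[1,[-0.03,0,0],[0,0,0]]]'| grep -E "pos|force"
python3 -m inch '[[1,[-0.015,0,0],[0,0,0]],[1,[-0.03,0,0],[0,0,0]],[1,[-0.03,0,0],[0,0,0]]]'| grep -E "pos|force"
python3 -m inch '[[1,[-0.015,0,0],[0,0,0]],[1,[-0.03,0,0],[0,0,0]],[1,[-0.03,0,0],[0,0,0]]]'| grep -E "pos|force"
python3 -m inch '[[1,[-0.015,0,0],[0,0,0]],[1,[-0.03,0,0],[0,0,0]],[1,[-0.03,0,0],[0,0,0]]]'| grep -E "pos|force"
```

```text
tcp_pos: [0.6602, 0.0666, 0.108]
force: [-0.5, 2.9, 4.9]
tcp_pos: [0.6603, 0.0636, 0.108]
force: [0.3, 3.4, 4.6]
tcp_pos: [0.6603, 0.0606, 0.108]
force: [-0.4, 2.1, 4.5]
tcp_pos: [0.6603, 0.0577, 0.108]
force: [0.7, 3.7, 4.7]
tcp_pos: [0.6603, 0.0546, 0.108]
force: [0.7, 3.4, 4.7]
```

```bash
python3 -m inch '[[1,[-0.015,0,0],[0,0,0]],[1,[-0.03,0,0],[0,0,0]],[1,[-0.03,0,0],[0,0,0]]]'| grep -E "pos|force"
python3 -m inch '[[1,[-0.015,0,0],[0,0,0]],[1,[-0.03,0,0],[0,0,0]],[1,[-0.03,0,0],[0,0,0]]]'| grep -E "pos|force"
python3 -m inch '[[1,[-0.015,0,0],[0,0,0]],[1,[-0.03,0,0],[0,0,0]],[1,[-0.03,0,0],[0,0,0]]]'| grep -E "pos|force"
```

```text
tcp_pos: [0.6604, 0.0516, 0.108]
force: [0.1, 2.8, 4.1]
tcp_pos: [0.6605, 0.0486, 0.108]
force: [0.1, 2.6, 4.8]
tcp_pos: [0.6604, 0.0457, 0.108]
force: [0.8, 2.5, 4.2]
```

```bash
python3 -m inch '[[1,[-0.015,0,0],[0,0,0]],[1,[-0.03,0,0],[0,0,0]],[1,[-0.03,0,0],[0,0,0]]]'| grep -E "pos|force"
python3 -m inch '[[1,[-0.015,0,0],[0,0,0]],[1,[-0.03,0,0],[0,0,0]],[1,[-0.03,0,0],[0,0,0]]]'| grep -E "pos|force"
python3 -m inch '[[1,[-0.015,0,0],[0,0,0]],[1,[-0.03,0,0],[0,0,0]],[1,[-0.03,0,0],[0,0,0]]]'| grep -E "pos|force"
python3 -m inch '[[1,[-0.015,0,0],[0,0,0]],[1,[-0.03,0,0],[0,0,0]],[1,[-0.03,0,0],[0,0,0]]]'| grep -E "pos|force"
```

```text
tcp_pos: [0.6605, 0.0427, 0.108]
force: [0.9, 3.2, 4.9]
tcp_pos: [0.6605, 0.0396, 0.108]
force: [0.8, 2.5, 5.1]
tcp_pos: [0.6605, 0.0357, 0.1076]
force: [1.3, -0.5, 1.8]
tcp_pos: [0.6601, 0.0334, 0.1075]
force: [-0.5, -0.4, 0.4]
```

```bash
python3 -m inch '[[1,[-0.015,0,0],[0,0,0]],[1,[-0.03,0,0],[0,0,0]],[1,[-0.03,0,0],[0,0,0]]]'| grep -E "pos|force"
python3 -m inch '[[1,[-0.015,0,0],[0,0,0]],[1,[-0.03,0,0],[0,0,0]],[1,[-0.03,0,0],[0,0,0]]]'| grep -E "pos|force"
python3 -m inch '[[1,[-0.015,0,0],[0,0,0]],[1,[-0.03,0,0],[0,0,0]],[1,[-0.03,0,0],[0,0,0]]]'| grep -E "pos|force"
python3 -m inch '[[1,[-0.015,0,0],[0,0,0]],[1,[-0.03,0,0],[0,0,0]],[1,[-0.03,0,0],[0,0,0]]]'| grep -E "pos|force|^t"
```

```text
tcp_pos: [0.6605, 0.0306, 0.1079]
force: [-0.2, -1.3, 0.7]
tcp_pos: [0.6607, 0.0277, 0.108]
force: [-0.7, 0.4, 0.1]
tcp_pos: [0.6608, 0.0246, 0.108]
force: [0.5, -0.4, -0.1]
t: 17.0
tcp_pos: [0.6608, 0.0216, 0.108]
tool_rot: [0.703, 0.712, -0.0, 0.0]
force: [-0.6, -1.1, 0.4]
```

The vertical force fell from about 5 N to 0.4 N at y ≈ 0.037. That puts the centre of the soft piece at about y ≈ 0.023. I'll press there.

```bash
python3 -m inch '[[1,[0.015,0,0.01],[0,0,0]],[1,[0.015,0,0.02],[0,0,0]],[1,[0.015,0,0.03],[0,0,0]],[1,[0.015,0,0.04],[0,0,0]],[1,[0.015,0,0.05],[0,0,0]],[1,[0.015,0,0.05],[0,0,0]]]'| grep -E "pos|force"
python3 -m inch '[[1,[0,0,0.01],[0,0,0]],[1,[0,0,0.02],[0,0,0]],[1,[0,0,0.02],[0,0,0]]]'| grep -E "pos|force"
python3 -m inch '[[1,[0,0,0.01],[0,0,0]],[1,[0,0,0.01],[0,0,0]],[1,[0,0,0.01],[0,0,0]]]'| grep -E "pos|force"
```

```text
tcp_pos: [0.6608, 0.0234, 0.1029]
force: [0.8, -0.1, 1.5]
tcp_pos: [0.6609, 0.0234, 0.1012]
force: [1.2, -0.5, 2.0]
tcp_pos: [0.6609, 0.0234, 0.1007]
force: [-0.7, -0.4, 5.4]
```

```bash
python3 -m inch '[[1,[0,0,0.005],[0,0,0]],[1,[0,0,0.01],[0,0,0]],[1,[0,0,0.01],[0,0,0]]]'| grep -E "pos|force"
python3 -m inch '[[1,[0,0,0.005],[0,0,0]],[1,[0,0,0.01],[0,0,0]],[1,[0,0,0.01],[0,0,0]]]'| grep -E "pos|force"
```

```text
tcp_pos: [0.6608, 0.0235, 0.1]
force: [-1.3, -0.2, 6.9]
tcp_pos: [0.6608, 0.0234, 0.0992]
force: [-2.1, 0.3, 8.2]
```

```bash
python3 -m inch '[[1,[0,0,0.005],[0,0,0]],[1,[0,0,0.005],[0,0,0]],[1,[0,0,0.005],[0,0,0]]]'| grep -E "pos|force"
python3 -m inch '[[1,[0,0,0.005],[0,0,0]],[1,[0,0,0.005],[0,0,0]],[1,[0,0,0.005],[0,0,0]]]'| grep -E "pos|force"
```

```text
tcp_pos: [0.6608, 0.0234, 0.0989]
force: [-2.7, -0.0, 7.5]
tcp_pos: [0.6608, 0.0234, 0.0986]
force: [-3.2, -0.3, 8.3]
```

```bash
cat > look.py <<'E'
from h import *
import sys
k=sys.argv[1];p,d=snapshot('side');cv2.imwrite(f'pics/side{k}.png',cv2.resize(p[120:320,90:350],None,fx=3,fy=3));s=sense();print(s['t'],s['tcp_pos'],s['force'])
E
python3 look.py 2
```

```text
19.45 [0.66077993 0.02344978 0.09853854] [-2.00246622  0.02958441  8.95404772]
```

View pics/side2.png

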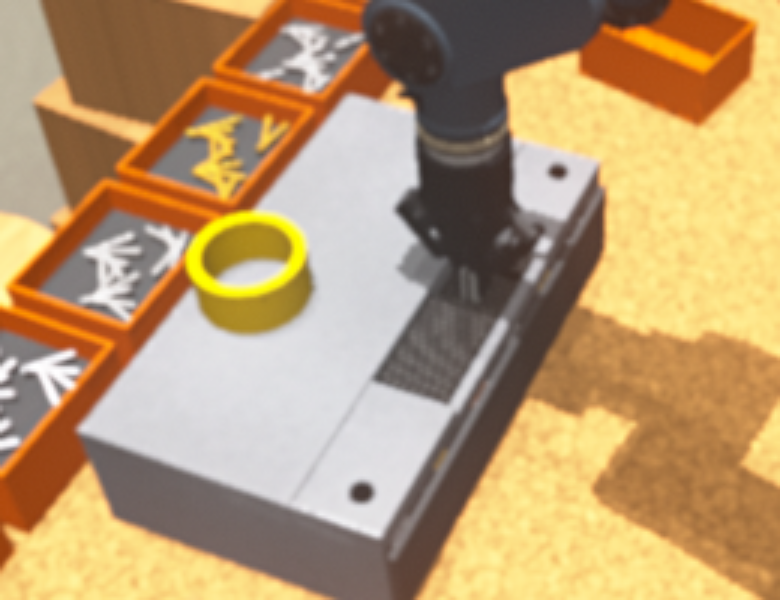

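The side view shows the drawer still shut. Its front edge runs in line with the housing from crop (600, 200) to (390, 540). I'll keep pressing in half-millimetre steps.

```bash
python3 -m inch '[[1,[0,0,0.005],[0,0,0]],[1,[0,0,0.005],[0,0,0]],[1,[0,0,0.005],[0,0,0]]]'| grep -E "pos|force"
python3 -m inch '[[1,[0,0,0.005],[0,0,0]],[1,[0,0,0.005],[0,0,0]],[1,[0,0,0.005],[0,0,0]]]'| grep -E "pos|force"
```

```text
tcp_pos: [0.6608, 0.0234, 0.0982]
force: [-2.4, -0.2, 10.2]
tcp_pos: [0.6608, 0.0234, 0.0979]
force: [-3.4, 0.1, 11.0]
```

```bash
python3 -m inch '[[1,[0,0,0.005],[0,0,0]],[1,[0,0,0.005],[0,0,0]],[1,[0,0,0.005],[0,0,0]]]'| grep -E "pos|force"
python3 -m inch '[[1,[0,0,0.005],[0,0,0]],[1,[0,0,0.005],[0,0,0]],[1,[0,0,0.005],[0,0,0]]]'| grep -E "pos|force"
```

```text
tcp_pos: [0.6609, 0.0234, 0.0968]
force: [-0.3, -0.1, 6.3]
tcp_pos: [0.6609, 0.0235, 0.0962]
force: [-1.1, 0.1, 6.4]
```

Force dropped from 11 to 6.3 N, so the catch has probably tripped. I'll check with the camera.

```bash
python3 look.py 3
```

```text
20.7 [0.66093876 0.02343363 0.09615963] [-2.63589121  0.53826302  7.40994774]
```

View pics/side3.png

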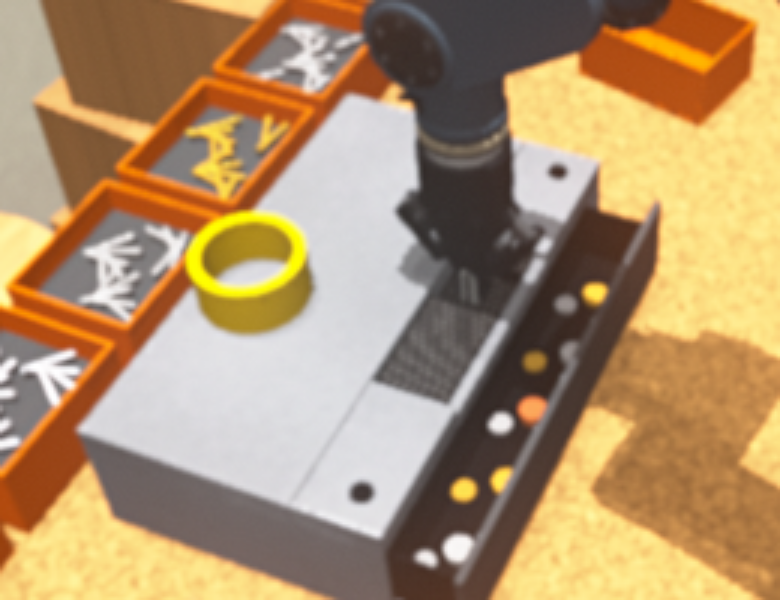

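The drawer has sprung open, with coins visible in the gap at about crop (530, 400). I'll lift clear and measure the lip.

```bash
python3 -m inch '[[1,[0,0,-0.1],[0,0,0]],[1,[0,0,-0.3],[0,0,0]],[1,[0,0,-0.6],[0,0,0]],[1,[0.2,0,-0.9],[0,0,0]],[1,[0.43,-0.2,-0.9],[0,0,0]],[1,[0.43,-0.5,-0.9],[0,0,0]],[1,[0.43,-0.75,-0.9],[0,0,0]],[1,[0.43,-0.75,-0.9],[0,0,0]]]'
python3 - <<'E'
from h import *
for n in('top','side'):
    p,d=snapshot(n);cv2.imwrite(f'pics/{n}4f.png',p);np.save(f'pics/{n}4.npy',d)
    x0,y0=(90,120) if n=='side' else (170,100)
    cv2.imwrite(f'pics/{n}4.png',cv2.resize(p[y0:y0+190,x0:x0+250],None,fx=3,fy=3,interpolation=0))
print(sense()['tcp_pos'],sense()['force'])
E
```

```text
t: 21.5
tcp_pos: [0.5805, 0.0664, 0.1846]
tool_rot: [0.702, 0.712, -0.002, -0.003]
force: [1.3, -0.1, -0.5]
finger_gap: 0.001
[0.58509184 0.06562485 0.18523719] [0.27102043 0.48913938 0.45492918]
```

View pics/top4.png

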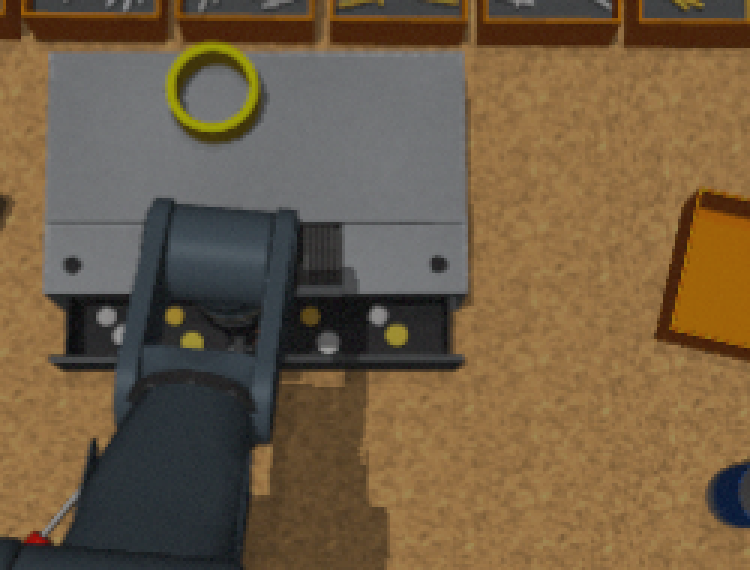

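View pics/side4.png

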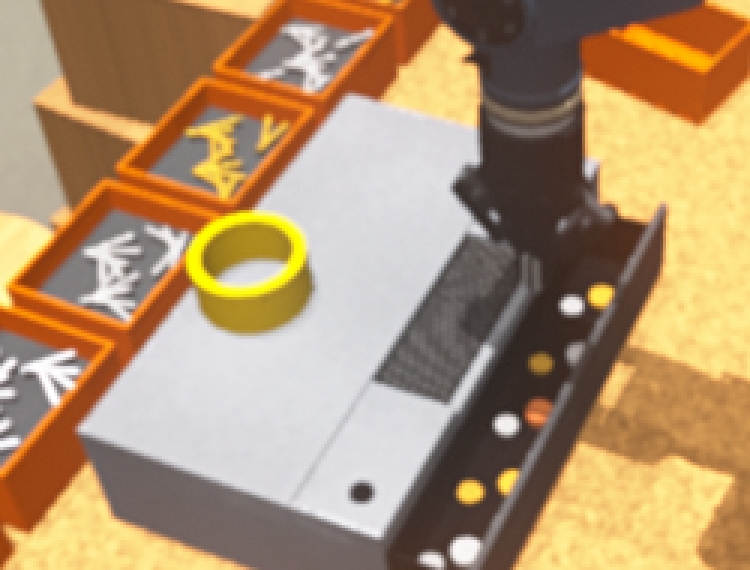

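Run:
```python
from h import *
im=cv2.imread('pics/top4f.png').max(2)
for u in(195,300,310):print(u,list(zip(range(194,227),im[194:227,u])))
for u in(190,200,300,310,320):
    print(u,[(v,cast('top',[(u,v)],.091).round(4)[0,:2]) for v in(217,218.5,220)],cast('top',[(u,197.5)],.118).round(4))
```

```text
195 [(194, np.uint8(124)), (195, np.uint8(123)), (196, np.uint8(125)), (197, np.uint8(117)), (198, np.uint8(38)), (199, np.uint8(28)), (200, np.uint8(15)), (201, np.uint8(10)), (202, np.uint8(14)), (203, np.uint8(18)), (204, np.uint8(13)), (205, np.uint8(17)), (206, np.uint8(15)), (207, np.uint8(24)), (208, np.uint8(27)), (209, np.uint8(23)), (210, np.uint8(12)), (211, np.uint8(15)), (212, np.uint8(18)), (213, np.uint8(18)), (214, np.uint8(18)), (215, np.uint8(21)), (216, np.uint8(16)), (217, np.uint8(21)), (218, np.uint8(42)), (219, np.uint8(74)), (220, np.uint8(73)), (221, np.uint8(32)), (222, np.uint8(25)), (223, np.uint8(59)), (224, np.uint8(120)), (225, np.uint8(122)), (226, np.uint8(132))]
300 [(194, np.uint8(125)), (195, np.uint8(124)), (196, np.uint8(125)), (197, np.uint8(110)), (198, np.uint8(37)), (199, np.uint8(22)), (200, np.uint8(20)), (201, np.uint8(28)), (202, np.uint8(32)), (203, np.uint8(40)), (204, np.uint8(38)), (205, np.uint8(41)), (206, np.uint8(35)), (207, np.uint8(45)), (208, np.uint8(95)), (209, np.uint8(157)), (210, np.uint8(158)), (211, np.uint8(157)), (212,
[... 984 characters left out ...]
p.uint8(142)), (226, np.uint8(141))]
190 [(217, array([0.5556, 0.2675])), (218.5, array([0.5509, 0.2673])), (220, array([0.5461, 0.2671]))] [[0.6132 0.2647 0.118 ]]
200 [(217, array([0.556 , 0.2361])), (218.5, array([0.5513, 0.2359])), (220, array([0.5465, 0.2357]))] [[0.6136 0.2337 0.118 ]]
300 [(217, array([ 0.5601, -0.0783])), (218.5, array([ 0.5553, -0.0784])), (220, array([ 0.5506, -0.0784]))] [[ 0.6176 -0.077   0.118 ]]
310 [(217, array([ 0.5605, -0.1098])), (218.5, array([ 0.5558, -0.1098])), (220, array([ 0.551 , -0.1098]))] [[ 0.618 -0.108  0.118]]
320 [(217, array([ 0.5609, -0.1411])), (218.5, array([ 0.5562, -0.1412])), (220, array([ 0.5514, -0.1412]))] [[ 0.6184 -0.1391  0.118 ]]
```

Lip inner face is at x ≈ 0.5555 and the housing front at x ≈ 0.6155, a 60 mm gap as stated. I'll turn the tool a quarter turn so its linkage clears the housing and lip. Then I'll lower it into the gap.

```bash
python3 -m inch '[[1,[0,0,0],[0,0,0.02]],[1,[0,0,0],[0,0,0.04]],[1,[0,0,0],[0,0,0.06]],[1,[0,0,0],[0,0,0.08]],[1,[0,0,0],[0,0,0.1]],[1,[0,0,0],[0,0,0.12]],[1,[0,0,0],[0,0,0.14]],[1,[0,0,0],[0,0,0.16]],[1,[0,0,0],[0,0,0.18]],[1,[0,0,0],[0,0,0.2]],[1,[0,0,0],[0,0,0.22]],[1,[0,0,0],[0,0,0.25]],[1,[0,0,0],[0,0,0.25]],[1,[0,0,0],[0,0,0.25]]]'
python3 -c "
from h import *
s=sense();print(s['tcp_pos'],R.from_quat(s['tool_rot']).as_matrix().round(4))"
```

```text
t: 23.0
tcp_pos: [0.5866, 0.0652, 0.1849]
tool_rot: [1.0, 0.006, 0.001, -0.0]
force: [1.0, 0.1, 0.4]
finger_gap: 0.003
[0.58661679 0.06521713 0.18492966] [[ 0.9999  0.0125  0.0012]
 [ 0.0125 -0.9999  0.    ]
 [ 0.0012 -0.     -1.    ]]
```

```bash
python3 -m inch '[[1,[-0.04,0,0.1],[0,0,0]],[1,[-0.06,0,0.3],[0,0,0]],[1,[-0.06,0,0.5],[0,0,0]],[1,[-0.06,0,0.7],[0,0,0]],[1,[-0.06,0,0.8],[0,0,0]],[1,[-0.06,0,0.8],[0,0,0]],[1,[-0.06,0,0.8],[0,0,0]]]'
python3 -m inch '[[1,[0,0,0.1],[0,0,0]],[1,[0,0,0.2],[0,0,0]],[1,[0,0,0.3],[0,0,0]],[1,[0,0,0.35],[0,0,0]],[1,[0,0,0.35],[0,0,0]],[1,[0,0,0.35],[0,0,0]]]'
```

```text
t: 23.7
tcp_pos: [0.5796, 0.0654, 0.1051]
tool_rot: [1.0, 0.006, 0.0, -0.0]
force: [0.4, -0.1, -0.2]
finger_gap: -0.0
t: 24.3
tcp_pos: [0.5792, 0.0654, 0.0698]
tool_rot: [1.0, 0.006, -0.0, -0.0]
force: [-0.8, 0.5, 0.4]
finger_gap: -0.001
```

```bash
python3 -m inch '[[1,[-0.03,0,0],[0,0,0]],[1,[-0.06,0,0],[0,0,0]],[1,[-0.08,0,0],[0,0,0]],[1,[-0.1,0,0],[0,0,0]],[1,[-0.12,0,0],[0,0,0]],[1,[-0.14,0,0],[0,0,0]],[1,[-0.16,0,0],[0,0,0]],[1,[-0.18,0,0],[0,0,0]]]'
python3 -m inch '[[1,[-0.03,0,0],[0,0,0]],[1,[-0.06,0,0],[0,0,0]],[1,[-0.09,0,0],[0,0,0]],[1,[-0.12,0,0],[0,0,0]],[1,[-0.15,0,0],[0,0,0]],[1,[-0.18,0,0],[0,0,0]],[1,[-0.2,0,0],[0,0,0]]]'
python3 -m inch '[[1,[-0.03,0,0],[0,0,0]],[1,[-0.06,0,0],[0,0,0]],[1,[-0.09,0,0],[0,0,0]],[1,[-0.12,0,0],[0,0,0]],[1,[-0.15,0,0],[0,0,0]],[1,[-0.18,0,0],[0,0,0]],[1,[-0.2,0,0],[0,0,0]]]'
```

```text
t: 25.1
tcp_pos: [0.5621, 0.0652, 0.0702]
tool_rot: [1.0, 0.006, 0.001, 0.0]
force: [2.7, 0.8, -0.8]
finger_gap: 0.002
t: 25.8
tcp_pos: [0.5408, 0.0648, 0.0701]
tool_rot: [1.0, 0.006, -0.0, 0.0]
force: [2.0, 0.5, 1.0]
finger_gap: -0.001
t: 26.5
tcp_pos: [0.5208, 0.0646, 0.07]
tool_rot: [1.0, 0.006, -0.0, 0.0]
force: [1.6, -1.3, 1.4]
finger_gap: 0.001
```

```bash
python3 -m inch '[[1,[-0.02,0,0],[0,0,0]],[1,[-0.04,0,0],[0,0,0]],[1,[-0.06,0,0],[0,0,0]],[1,[-0.08,0,0],[0,0,0]],[1,[-0.1,0,0],[0,0,0]]]' | grep -E "pos|force"
python3 -m inch '[[1,[-0.01,0,0],[0,0,0]],[1,[-0.02,0,0],[0,0,0]],[1,[-0.02,0,0],[0,0,0]]]' | grep -E "pos|force"
python3 -m inch '[[1,[-0.01,0,0],[0,0,0]],[1,[-0.01,0,0],[0,0,0]]]' | grep -E "pos|force"
```

```text
tcp_pos: [0.5111, 0.0645, 0.07]
force: [2.1, -1.5, 1.7]
tcp_pos: [0.5087, 0.0646, 0.0699]
force: [0.4, -0.5, 0.5]
tcp_pos: [0.5079, 0.0646, 0.0699]
force: [1.0, -0.6, 1.2]
```

```bash
python3 -m inch '[[1,[-0.01,0,0],[0,0,0]],[1,[-0.01,0,0],[0,0,0]]]' | grep -E "pos|force"
python3 -m inch '[[1,[-0.01,0,0],[0,0,0]],[1,[-0.01,0,0],[0,0,0]]]' | grep -E "pos|force"
```

```text
tcp_pos: [0.5069, 0.0646, 0.0699]
force: [0.8, -0.2, -0.7]
tcp_pos: [0.5059, 0.0646, 0.0699]
force: [1.3, 0.1, -1.1]
```

```bash
python3 -m inch '[[1,[-0.01,0,0],[0,0,0]],[1,[-0.01,0,0],[0,0,0]]]' | grep -E "pos|force"
```

```text
tcp_pos: [0.5058, 0.0645, 0.07]
force: [3.2, 1.7, -2.1]
```

```bash
python3 -m inch '[[1,[-0.005,0,0],[0,0,0]],[1,[-0.005,0,0],[0,0,0]],[1,[-0.005,0,0],[0,0,0]]]' | grep -E "pos|force"
```

```text
tcp_pos: [0.5058, 0.0645, 0.0701]
force: [5.0, 1.2, -2.8]
```

Force rises with no motion, so the drawer is at its stop. I'll back off, lift clear and check.

```bash
python3 -m inch '[[1,[0.03,0,0],[0,0,0]],[1,[0.1,0,0],[0,0,0]],[1,[0.2,0,0],[0,0,0]],[1,[0.2,0,0],[0,0,0]],[1,[0.2,0,-0.2],[0,0,0]],[1,[0.2,0,-0.5],[0,0,0]],[1,[0.2,0,-0.8],[0,0,0]],[1,[0.2,0,-1],[0,0,0]],[1,[0.2,0,-1],[0,0,0]]]'
python3 -m inch '[[1,[0,0,-0.4],[0,0,0]],[1,[0,0,-0.8],[0,0,0]],[1,[0,0.4,-1],[0,0,0]],[1,[0,0.8,-1],[0,0,0]],[1,[0,1,-1],[0,0,0]]]'
python3 -m inch '[[1,[0,0.4,0],[0,0,0]],[1,[0,0.8,0],[0,0,0]],[1,[0,1,0],[0,0,0]]]'
python3 -m inch '[[1,[0,0.4,0],[0,0,0]],[1,[0,0.8,0],[0,0,0]],[1,[0,1,0],[0,0,0]],[1,[0,1,0],[0,0,0]]]'
python3 - <<'E'
from h import *
for n in('top','side'):
    p,d=snapshot(n);cv2.imwrite(f'pics/{n}5f.png',p)
im=cv2.imread('pics/top5f.png').max(2)
for u in(200,240,310):print(u,list(map(int,im[225:250,u])))
for v in (235,236,237,238):print(v,cast('top',[(255,v)],.091).round(4))
E
```

```text
t: 29.3
tcp_pos: [0.5264, 0.0646, 0.1727]
tool_rot: [1.0, 0.006, 0.003, 0.0]
force: [0.8, -0.1, -0.4]
finger_gap: 0.002
t: 29.8
tcp_pos: [0.5258, -0.0376, 0.2697]
tool_rot: [1.0, 0.006, -0.0, 0.001]
force: [-0.6, 0.1, -0.7]
finger_gap: 0.002
t: 30.1
tcp_pos: [0.5266, -0.1381, 0.2685]
tool_rot: [1.0, 0.005, -0.001, -0.0]
force: [-0.1, 0.8, 0.2]
finger_gap: -0.003
t: 30.5
tcp_pos: [0.5281, -0.2376, 0.2686]
tool_rot: [1.0, 0.005, -0.001, -0.0]
force: [-0.5, 0.8, -0.5]
finger_gap: -0.0
200 [42, 43, 44, 47, 44, 46, 44, 43, 46, 49, 45, 49, 47, 76, 76, 30, 65, 149, 147, 144, 141, 133, 142, 152, 162]
240 [47, 46, 50, 47, 45, 48, 42, 47, 48, 49, 49, 46, 53, 77, 70, 32, 69, 141, 140, 143, 155, 151, 148, 154, 146]
310 [48, 45, 48, 42, 47, 47, 46, 44, 45, 46, 48, 49, 64, 72, 50, 27, 77, 145, 156, 158, 154, 144, 153, 164, 164]
235 [[0.5015 0.0619 0.091 ]]
236 [[0.4983 0.0619 0.091 ]]
237 [[0.4952 0.0618 0.091 ]]
238 [[0.4921 0.0617 0.091 ]]
```

View pics/top5f.png

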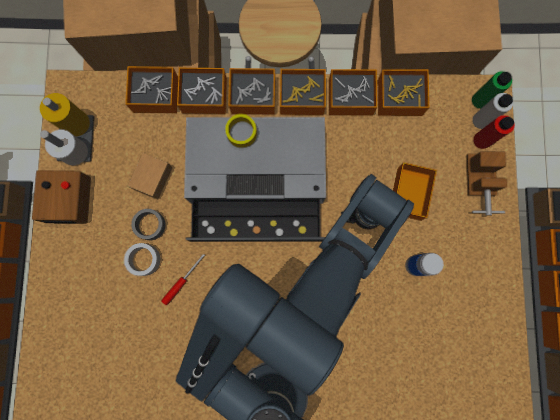

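View pics/side5f.png

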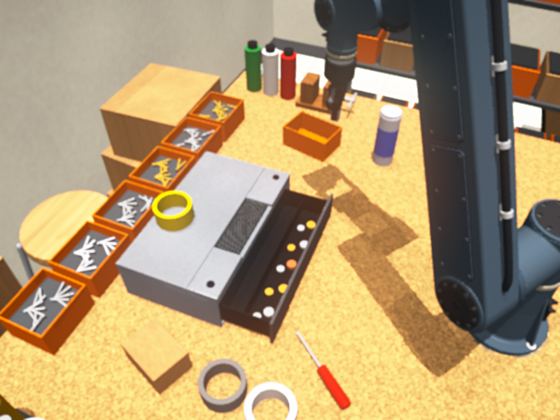

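The inner lip edge is at row ≈ 237, so x ≈ 0.4955. That puts the drawer 120 mm open, at its stop. The rolls, carton, screwdriver, bin and can are at the same pixels as before.

```bash
python3 -c "
from station import *
print(sense()['t'],sense()['qd'].round(3));print(sign_off())"
```

```text
30.6 [ 0.023 -0.014  0.013 -0.001 -0.001 -0.001]
the job is handed in; nothing more can be done
None
```

The drawer is open to its stop and the job was handed in at 30.6 s, with the arm clear of everything.

- **Finding the piece:** I slid the closed gripper along the trim from the left at about 3–5 N. The force fell to about 0.4 N at y ≈ 0.037 m, which puts the centre of the soft piece near y ≈ 0.023 m.
- **Releasing the catch:** I pressed there until the force dropped from 11 to about 6 N, roughly 13 mm down. The side camera then showed the drawer sprung open. The 11 N peak was slightly above the stated 7–10 N, and far below 40 N.
- **Pulling it out:** I hooked the lip from inside and pulled with about 1–3 N. At the end it stopped moving while the force rose to about 5 N, so I backed off and lifted away.

The last pictures put the lip at x ≈ 0.4955 m against a housing front at about 0.6155 m. That is an opening of about 0.120 m. The tape rolls, carton, screwdriver, bin and can look unmoved. I judged that by eye from the before and after pictures. No check failed or disagreed, apart from the 11 N peak.

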